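# Make room on the hanging-file frame and hang the file

## Robot

A 6-joint arm with a two-finger parallel gripper is mounted at the origin on a cart in front of the work surface, level with it; the furniture and walls round the work are solid. World frame = base frame: x ahead of the robot, y to its left, z up, the work surface at z = 0. Lengths are in m, angles in rad, forces in N, time in s.
With the tool pointing down it reaches from about 0.275 to 0.85 m from the base axis. Payload 19 kg.
Tool frame: the origin (TCP) lies midway between the tips of the shut fingers; the grasp point (between the pads) lies ctrl.grasp_offset behind it (ctrl.grasp_offset is the distance from the TCP to the grasp point, in m); z points along the fingers, y is the line along which they close (so a half turn about z gives the same grasp; the last joint's range is limited). The gripper opens to 85 mm and grips with 20 to 120 N. Pads are 22 mm wide; open, the fingers measure 114 mm over their backs; the gripper's body (76 mm by 85 mm) begins 54 mm behind the grasp point. The pads swing forward as they close: fully open they stand 13 mm farther back than shut.
Start: joints at [-1.385, 0.15, 1.437, -0, 1.554, -0.134], TCP at [0.181, -0.546, 0.231] pointing down, gripper open.
Joint ranges: [-2.8, 2.8], [-0.68, 2.1], [0.12, 2.68], [-1.39, 4.53], [0.16, 2.79], [-2.81, 2.81]. Speed limits (rad/s): [1.89, 1.89, 2.22, 3.01, 3.01, 3.01].

## Interface

Orientations are given as a 3x3 rotation matrix whose columns are the frame's x, y, z axes.
In Python, from plant import ctrl, viewer, close_job gives the robot as it stands.
- The arm moves only by the tool arm_command, never from a script. Its argument "deltas" is a list of rows, each an object with "linear": the shift along the tool's x, y, z each as a share of 0.5 m, from -1 to 1, a list of three; "roll": the turn about the tool's z as a share of pi rad, from -1 to 1. In form: [{"linear": [tx, ty, tz], "roll": roll}, ...]. A call has 1 to 20 rows; each row is the pose to reach, as a shift and turn from the pose commanded when the call began, along the tool's axes at that moment, turning the shorter way round; what a row does not reach only later rows make up. A row lasts 1/12 s, in which the tool goes at most 41.7 mm and 7.16 degrees, less where a joint would pass 70% of its speed; a pose out of reach is approached as far as the arm can. A call with a number of a shift or a turn outside -1 to 1 is refused whole. A call with a gripper value outside its range is refused whole. "fingers" is the closure, from 0 (fully open) to 1 (shut), set as the call begins (left out, the last holds). The fingers move at their own pace and stop on an object; the grip force is fixed at half the most. Time passes only in rows, so rows that repeat a pose let the fingers close. It gives the time, the measured TCP pose, the force, the opening and the grip force at its end, in the units of the state.
- ctrl.read_state(): the state, without advancing time (a new reading comes with each control period).
- viewer.grab_frame(name): name is "scene" or "top"; returns the picture (400x640x3 uint8, red, green, blue); there is no depth.
- viewer.camera_model(name): a dict with "fx", "fy", "cx", "cy" (pixels), "R" (3x3) and "t" (3): a world point X has camera coordinates R X + t. Camera axes: x right, y down, z forward; pixel columns grow to the right and rows downward; lengths in m; the calibration is good to about 2 mm. A picture is of the moment at which its call begins. camera_model takes no time and is no camera call.
- close_job(): hands the job in; it is judged then, once.
The state is a dict: "time": time; "q": joint angles; "joint_velocities": joint speeds; "joint_efforts": joint torques, N m; "eef_pos": TCP position; "eef_rot": TCP orientation; "force": force on the tool from outside, world axes, zero at the start; "torque": the same for the moment, N m; "grip_width": finger opening in m; "finger_force": force on a finger pad.
Only numpy, scipy, OpenCV 4.12 (cv2) and the standard library are available. Lean on these libraries where they do the work, as an engineer would, in place of code of your own. Each camera call takes 0.05 s, during which the arm holds its last target. There are 200 camera calls.

## Task

The hanging-file frame has no room for another file. Lift the follower's stay off its pin, draw the follower back and drop the stay's hole nearest the follower over the pin, fully down; then take the file with the two hooks out of the wooden block and hang it squarely by both hooks over the two rails, in the space between the last hanging file and the follower. Leave the files that already hang there, the two wallets without hooks, the mug and the box of staples where they are.

Things in the scene. Friction and masses are not known exactly. Their poses are not given: they have to be found in the camera images.
- file_frame: Open desk-top frame for hanging files, fixed to the worktop. Origin on the worktop under its middle; y runs along its two rails, x across them, z up. Fixed end plate at y = -122 mm; at y = +112 mm a cross bar between the rails (18 mm wide, top at z = 118 mm) carries the stay's pin. Three files hang near the end plate; next to them, towards +y, stands the sliding follower.
- rail_near (a point): Top of the rail nearer the robot, at frame x = -85 mm, y = 0, z = 125 mm. The rail is a level aluminium bar along the frame's y, 5 mm wide, 14 mm tall, from frame y = -128 to +120 mm.
- rail_far (a point): Top of the other rail, equal and parallel, at frame x = +85 mm, y = 0, z = 125 mm.
- follower (a joint): Position (m) of the follower, a grey plate across the frame that slides along the rails. 0 at the start; grows along the frame's +y, away from the files; 0.070 with the stay's hole nearest the follower on the pin, 0.035 with the middle one. Its face to the files is at frame y = -48 mm + this value, its top at z = 133 mm. Friction about 1.5 N, travel 90 mm.
- stay (a joint): Angle (rad) of the stay, a steel strip 24 mm wide (frame x) and 5 mm thick, hinged on the follower 20 mm behind its face (axis along frame x, z = 132.5 mm) and running along frame +y over the pin. 0 when level, fully down; grows as the free end is lifted; falls back by its weight. Three 12 mm holes lie 70, 105 and 140 mm from the hinge; at the start the outermost is on the pin.
- stay_grip (a point): Centre of the black plastic grip at the free end of the stay: 24 mm wide (frame x), 38 mm long, 12 mm thick, 171 mm from the stay's hinge. Pinch it across its width from above; the space below is free. At the start it lies 31 mm beyond the pin, outside the frame.
- stay_pin (a point): Tip of the upright pin, 8 mm thick, domed, on the frame's cross bar at frame x = 0, y = 112 mm, z = 146.5 mm: 16.5 mm above the underside of the level strip. A hole must be lifted that much to clear it.
- file_centre (a point): Centre of the file to be hung, half-way up its 142 mm height: a rigid grey pocket 146 mm wide (its x), 12 mm thick (its y), 98 mm tall, with a steel hanger bar 9 mm thick along the upper edge. Underside 71 mm below this point. About 0.16 kg. Hung with both hook roofs on the rail tops, this point is 96 mm above the worktop, at frame x = 0. It stands in one of the block's grooves.
- file_tab (a point): Centre of that file's white upright tab, in the middle of its hanger bar: 40 mm wide (file x), 10 mm thick (file y), 40 mm tall; 51 mm above the file's centre. Pinch it across the thickness, from above.
- hook_near (a point): Middle of the roof of the file's hook on its -x side, 85.5 mm from the file's middle, 29 mm above its centre. The slot under the roof is 13 mm wide along x and open below; outside it an outer lip, 5 mm thick, reaches 14 mm lower than the roof. 194 mm over both hooks. The roof comes to rest on a rail's top.
- hook_far (a point): The same for the hook on the file's +x side.
- file_block: Wooden block fixed to the worktop, 110 mm (its x) by 128 mm (its y), 55 mm tall, with three grooves along x, 16 mm wide, at y = -38, 0 and +38 mm, floors 12 mm above the worktop. Origin on the worktop under its middle. The file with hooks and the two wallets stand in the grooves, in any order.
- wallet_a: Grey wallet without hooks, 146 mm wide (x), 12 mm thick (y), 129 mm tall, its white tab 50 mm off the middle along +x; stands in a groove. Origin in the middle of its underside. To be left alone.
- wallet_b: As wallet_a, but its tab is 50 mm off the middle along -x.
- hung_a: Hanging file next to the end plate, like the one to be hung but its tab is 50 mm off the middle along -x; the tab's top is 167 mm above the worktop. Origin in the middle of its underside. To be left hanging.
- hung_b: Second hanging file, tab 50 mm off the middle along +x. To be left hanging.
- hung_c: Third hanging file, the last before the follower, tab 50 mm off the middle along -x. To be left hanging.
- mug: White dotted mug, 82 mm across, 91 mm tall, with a handle, standing between the block and the frame; origin at the worktop, half-way along its 114 mm length over the handle. To be left standing.
- staples_box: Small grey and black card box, 51 x 75 mm, 24 mm tall, lying behind the mug; origin in the middle of its underside. To be left alone.

How it is judged:
By the outcome, as a careful person would: the job done as asked, in the order asked, and still so for the second after the job is handed in, with the robot touching nothing.
It also fails if it takes over 67 s, if anything falls off the work surface, if the arm or the gripper's body presses on something with over 40 N, if the wrist force passes 120 N, or if a joint passes its speed limit or range.

## Working session

There is one attempt and no reset: what is moved stays moved. The work goes in short steps, Python scripts to look and compute and a tool call to move; the robot and the scene stay as the last step left them, time stands still between calls to the robot, and variables do not carry over. Pictures are saved under pics/ and viewed, at most 10 in all, crops included, and the job is handed in when it is done.

Besides the shell and the picture viewer there is one more tool, called as name(argument=value, ...) on one line, values as JSON. arm_command: Moves the arm, as the interface text tells. Its arguments: {"type":"object","properties":{"deltas":{"type":"array","items":{"type":"object","properties":{"linear":{"type":"array","items":{"type":"number","minimum":-1,"maximum":1}},"roll":{"type":"number","minimum":-1,"maximum":1}}}},"fingers":{"type":"number"}},"required":["deltas"]}

```bash
mkdir -p pics; ls; python3 - <<'E'
from plant import ctrl, viewer
import cv2,numpy as np
np.set_printoptions(precision=4,suppress=True)
for n in("scene","top"):
    im=viewer.grab_frame(n); cv2.imwrite(f"pics/{n}0.png",im[:,:,::-1]); 
    m=viewer.camera_model(n); print(n,{k:np.array(v).tolist() for k,v in m.items()})
s=ctrl.read_state(); print(s['eef_rot'],s['eef_pos'],s['grip_width'],s['time'],ctrl.grasp_offset)
E
```

```text
pics
scene {'fx': 510.4317836568483, 'fy': 510.4317836568483, 'cx': 314.9694323143152, 'cy': 198.3143036888877, 'R': [[-0.25650802365331066, -0.9664919513572354, -0.009845900830099478], [-0.6016669262697524, 0.16763887260735255, -0.7809571807878101], [0.7564393853010174, -0.19439783011293968, -0.6245069575375437]], 't': [0.09720314962453735, 0.3775689652923402, 1.3132272254606197]}
top {'fx': 470.96901511714185, 'fy': 470.96901511714185, 'cx': 318.8564795029196, 'cy': 199.59625486463577, 'R': [[-0.015962017419661967, -0.9998579338741098, -0.005415354918276026], [-0.9950834112024542, 0.016414792060864967, -0.09767066781427265], [0.09774568404580243, 0.0038297089439086633, -0.9952040567541026]], 't': [0.016218055571863184, 0.47821396112160763, 1.41753711902304]}
[[ 0.9493  0.3144 -0.0002]
 [ 0.3144 -0.9493  0.001 ]
 [ 0.0001 -0.001  -1.    ]] [ 0.1807 -0.5456  0.2308] 0.085030316113938 0.1 0.0187
```

View pics/scene0.png

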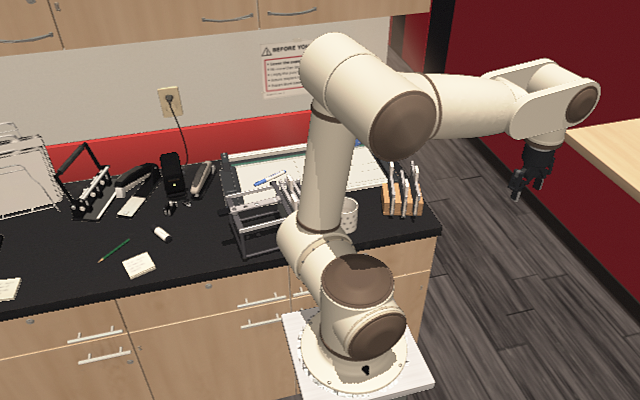

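View pics/top0.png

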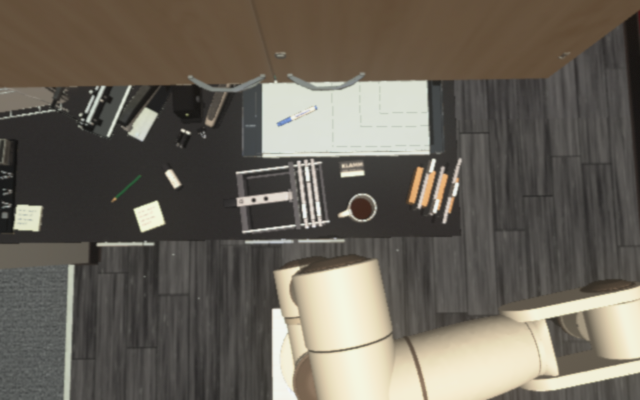

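Scene: the frame is at top-view columns 235–328, rows 160–235, with the follower near column 295 and the stay running left to about 228. The block is near (435,190) and the mug near (360,208). Next, an enlarged crop.

```bash
cat > h.py <<'E'
import numpy as np,cv2
from plant import ctrl, viewer
np.set_printoptions(precision=4,suppress=True)
def ray(n,p,z):
    m=viewer.camera_model(n);R=np.array(m['R']);t=np.array(m['t'])
    c=-R.T@t; d=R.T@np.array([(p[0]-m['cx'])/m['fx'],(p[1]-m['cy'])/m['fy'],1])
    return c+d*(z-c[2])/d[2]
def proj(n,X):
    m=viewer.camera_model(n);c=np.array(m['R'])@np.array(X)+np.array(m['t'])
    return np.array([m['fx']*c[0]/c[2]+m['cx'],m['fy']*c[1]/c[2]+m['cy']])
E
python3 - <<'E'
import cv2
a=cv2.imread('pics/top0.png')[150:245,220:475]
cv2.imwrite('pics/c1.png',cv2.resize(a,None,fx=3.1,fy=3.1,interpolation=cv2.INTER_CUBIC))
b=cv2.imread('pics/scene0.png')[150:260,215:435]
cv2.imwrite('pics/c2.png',cv2.resize(b,None,fx=3.6,fy=3.6,interpolation=cv2.INTER_CUBIC))
E
```

```text
(no output)
```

View pics/c1.png

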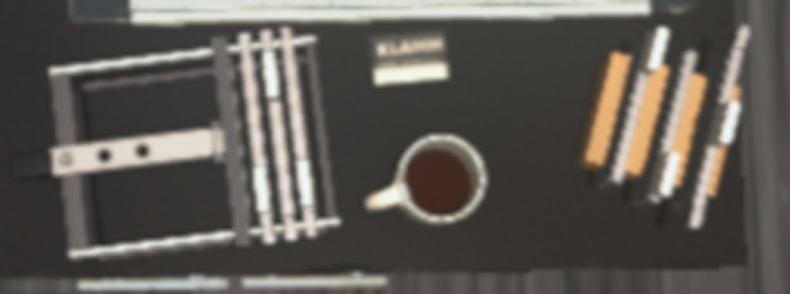

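View pics/c2.png

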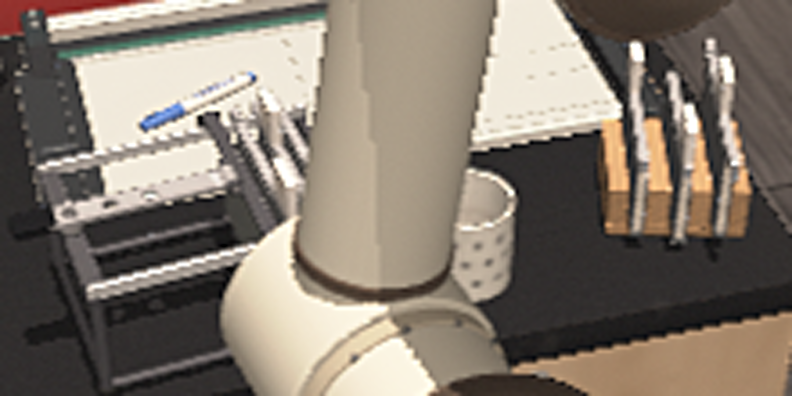

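c1 (3.1x crop, origin 220,150) gives these positions:
- **Rails:** the far one runs (50,72)–(316,39), the near one (72,254)–(340,222).
- **Holes:** at (104,155) and (142,150). The pin is at (66,159).
- **File with hooks:** the rightmost one, (748,28)–(695,226), with its central tab at (730,120).

c2 shows the same file rightmost, with its tab near (727,80).

```bash
python3 - <<'E'
from h import *
top=cv2.imread('pics/top0.png'); g=cv2.cvtColor(top,cv2.COLOR_BGR2GRAY).astype(float)
def ridge(c0,c1,l0,l1,hw=4):
    P=[]
    for c in range(c0,c1):
        r=l0+(l1-l0)*(c-c0)/(c1-c0); lo=int(round(r-hw)); w=np.clip(g[lo:lo+2*hw+1,c]-110,0,None)
        if w.sum()>0: P.append((c,(w*np.arange(lo,lo+2*hw+1)).sum()/w.sum()))
    return np.array(P)
f=lambda x,y:(220+x/3.1,150+y/3.1)
for nm,a,b in(("far",(60,71),(215,52)),("near",(80,253),(225,236))):
    A=f(*a);B=f(*b);P=ridge(int(A[0]),int(B[0]),A[1],B[1])
    W=np.array([ray("top",p,.125) for p in P])
    k=np.polyfit(W[:,1],W[:,0],1); print(nm,len(P),"x=",k,"yaw",-np.degrees(np.arctan(k[0])),"rms",np.std(W[:,0]-np.polyval(k,W[:,1])))
# rail ends
for nm,p in(("fl",(50,72)),("fr",(316,39)),("nl",(72,254)),("nr",(340,222))): print(nm,ray("top",f(*p),.125))
# holes
for p in((104,155),(142,150)):
    c=f(*p);x,y=int(c[0]),int(c[1]);s=g[y-3:y+5,x-4:x+6];w=np.clip(150-s,0,None)
    # keep connected dark blob
    n,l,st,ce=cv2.connectedComponentsWithStats((s<150).astype(np.uint8));
    for i in range(1,n): 
        ys,xs=np.where(l==i); ww=w[l==i]; print("hole",st[i],ray("top",((xs*ww).sum()/ww.sum()+x-4,(ys*ww).sum()/ww.sum()+y-3),.134))
for p in((66,159),): print("pin",ray("top",f(*p),.14))
a=cv2.resize(top[155:225,425:470],None,fx=8,fy=8,interpolation=cv2.INTER_NEAREST)
b=cv2.resize(cv2.imread('pics/scene0.png')[155:225,378:428],None,fx=8,fy=8,interpolation=cv2.INTER_NEAREST)
cv2.imwrite('pics/c3.png',np.hstack([a,b])); print(a.shape)
E
```

```text
far 50 x= [-0.1096  0.5766] yaw 6.2519381601724255 rms 0.00022090397439590578
near 47 x= [-0.1058  0.405 ] yaw 6.038891105281291 rms 0.00017310181086798582
fl [0.5482 0.2435 0.125 ]
fr [ 0.5748 -0.0025  0.125 ]
nl [0.3801 0.2233 0.125 ]
nr [ 0.4053 -0.0216  0.125 ]
hole [ 3  1  4  4 14] [0.4702 0.1934 0.134 ]
hole [4 7 6 1 6] [0.458  0.1848 0.134 ]
hole [ 3  2  4  4 14] [0.4739 0.1588 0.134 ]
hole [8 7 2 1 2] [0.463 0.147 0.134]
pin [0.4658 0.2262 0.14  ]
(560, 360, 3)
```

View pics/c3.png

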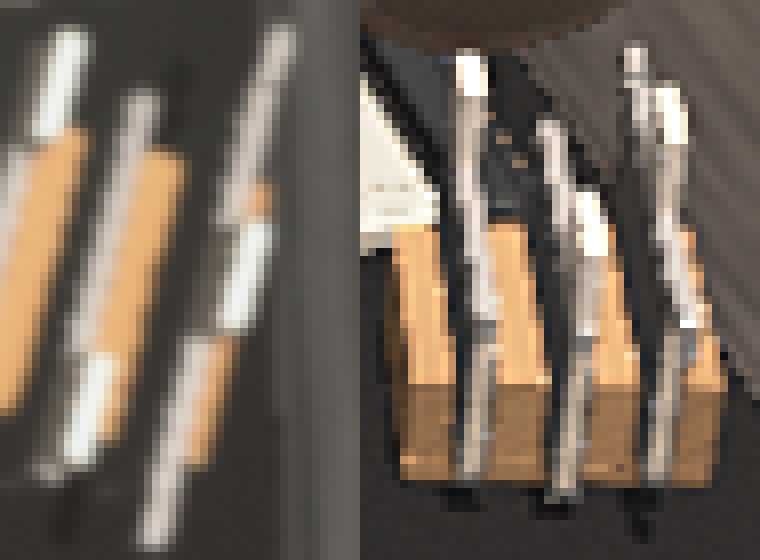

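c3: on the left is the file's tab top face, bright from crop (218–272, 222–335), with bar ends near (285,25) and (155,548). On the right is the same file, rightmost in the scene view, with its tab at (672,115). It stands upright.

```bash
cat >> h.py <<'E'
def frame(o=(.478,.116),yaw=np.radians(6.15)):
    c,s=np.cos(yaw),np.sin(yaw); return lambda x,y,z:np.array([o[0]+c*x-s*y,o[1]+s*x+c*y,z])
def plan(steps,yaw_y=None):
    """steps: list of TCP targets; yaw_y: wanted heading (deg) of the tool's y axis; prints move numbers"""
    s=ctrl.read_state();R=np.array(s['eef_rot']);p=np.array(s['eef_pos'])
    roll=0
    if yaw_y is not None:
        a=np.degrees(np.arctan2(R[1,1],R[0,1])); roll=-((yaw_y-a+180)%360-180)/180
    for t in steps: print((R.T@(np.array(t)-p)/.5).round(4),"roll",round(roll,4))
E
python3 - <<'E'
from h import *
top=cv2.imread('pics/top0.png'); g=cv2.cvtColor(top,cv2.COLOR_BGR2GRAY).astype(float)
sub=g[180:200,450:462]; 
m=(sub>185).astype(np.uint8);n,l,st,ce=cv2.connectedComponentsWithStats(m)
for i in range(1,n): 
    if st[i][4]>15: print("tab",st[i],ce[i]+[450,180],ray("top",ce[i]+[450,180],.154))
P=[]
for r0,r1 in((159,180),(199,222)):
  for r in range(r0,r1):
    c=425+(285+(r-(155+25/8))*8*(155-285)/(548-25))/8; lo=int(round(c-3));w=np.clip(g[r,lo:lo+7]-np.median(g[r,lo-3:lo+10]),0,None)
    # grey only: reject orange by saturation
    sat=np.ptp(top[r,lo:lo+7].astype(int),axis=1); w=w*(sat<45)
    if w.sum()>0:P.append(((w*np.arange(lo,lo+7)).sum()/w.sum(),r))
W=np.array([ray("top",p,.116) for p in P]);k=np.polyfit(W[:,0],W[:,1],1);res=W[:,1]-np.polyval(k,W[:,0])
ok=abs(res)<.003;k=np.polyfit(W[ok,0],W[ok,1],1)
print("bar y=",k,"yaw",np.degrees(np.arctan(k[0])),np.std(res),ok.sum(),len(W))
for p in((285,25),(155,548)): print("end",ray("top",(425+p[0]/8-.5,155+p[1]/8-.5),.114))
# scene-view check of tab: crop (672,85..) top edge
print("scene tab top edge px ~",378+(672-360)/8-.5,155+85/8-.5)
F=frame();go=.0187
G=F(0,.143,.1325);print("grip",G)
plan([F(0,.143,.21),F(0,.143,.1325-go)],6.15)
E
```

```text
tab [ 2  0  7 16 55] [455.0545 187.5818] [ 0.4929 -0.3717  0.154 ]
bar y= [-0.2982 -0.226 ] yaw -16.60259498978462 0.0007122448052869255 44 44
end [ 0.5845 -0.4016  0.114 ]
end [ 0.3967 -0.3469  0.114 ]
scene tab top edge px ~ 416.5 165.125
grip [0.4627 0.2582 0.1325]
[ 1.0407 -1.3488  0.0431] roll -0.4324
[ 1.0407 -1.3486  0.2355] roll -0.4324
```

arm_command(deltas=[{"linear": [0.7,-0.9,0],"roll": -0.3},{"linear": [0.7,-0.9,0],"roll": -0.3},{"linear": [0.7,-0.9,0],"roll": -0.3},{"linear": [0.7,-0.9,0],"roll": -0.3},{"linear": [0.7,-0.9,0],"roll": -0.3},{"linear": [0.7,-0.9,0],"roll": -0.3},{"linear": [0.7,-0.9,0],"roll": -0.3},{"linear": [0.7,-0.9,0],"roll": -0.3},{"linear": [0.7,-0.9,0],"roll": -0.3},{"linear": [0.7,-0.9,0],"roll": -0.3},{"linear": [0.7,-0.9,0],"roll": -0.3},{"linear": [0.7,-0.9,0],"roll": -0.3},{"linear": [0.7,-0.9,0],"roll": -0.3},{"linear": [0.7,-0.9,0],"roll": -0.3},{"linear": [0.7,-0.9,0],"roll": -0.3},{"linear": [0.7,-0.9,0],"roll": -0.3},{"linear": [0.7,-0.9,0],"roll": -0.3},{"linear": [0.7,-0.9,0],"roll": -0.3}])

```text
time: 1.6
eef_pos: [0.3713, -0.0095, 0.2312]
eef_rot: [[0.305, 0.952, -0.0], [0.952, -0.305, -0.0], [-0.0, -0.0, -1.0]]
force: [0.1, -0.1, -0.1]
grip_width: 0.0856
finger_force: 0.0
```

```bash
python3 - <<'E'
from h import *
s=ctrl.read_state();print(s['eef_pos'],s['time'],s['q'])
F=frame()
plan([F(0,.143,.21),F(0,.143,.1325-.0187)],6.15)
for z in(.15,.154):print(ray("top",(455.1,189.25),z))
E
```

```text
[ 0.3713 -0.0095  0.2312] 1.6 [-0.2336 -0.2904  1.8491 -0.0001  1.5831  0.0762]
[0.5655 0.0108 0.0424] roll -0.1328
[0.5655 0.0108 0.2348] roll -0.1328
[ 0.4887 -0.3727  0.15  ]
[ 0.4883 -0.3716  0.154 ]
```

arm_command(deltas=[{"linear": [0.5655,0.011,0.04],"roll": -0.133},{"linear": [0.5655,0.011,0.04],"roll": -0.133},{"linear": [0.5655,0.011,0.04],"roll": -0.133},{"linear": [0.5655,0.011,0.04],"roll": -0.133},{"linear": [0.5655,0.011,0.04],"roll": -0.133},{"linear": [0.5655,0.011,0.04],"roll": -0.133},{"linear": [0.5655,0.011,0.04],"roll": -0.133},{"linear": [0.5655,0.011,0.04],"roll": -0.133},{"linear": [0.5655,0.011,0.04],"roll": -0.133},{"linear": [0.5655,0.011,0.04],"roll": -0.133},{"linear": [0.5655,0.011,0.09],"roll": -0.133},{"linear": [0.5655,0.011,0.15],"roll": -0.133},{"linear": [0.5655,0.011,0.2],"roll": -0.133},{"linear": [0.5655,0.011,0.235],"roll": -0.133},{"linear": [0.5655,0.011,0.235],"roll": -0.133}])

```text
time: 2.85
eef_pos: [0.4614, 0.2567, 0.1109]
eef_rot: [[-0.107, 0.994, -0.004], [0.994, 0.107, -0.002], [-0.001, -0.004, -1.0]]
force: [-1.0, -0.4, -0.4]
grip_width: 0.0854
finger_force: 0.0
```

```bash
python3 - <<'E'
from h import *
s=ctrl.read_state();print(s['eef_pos'],s['time'],s['force'])
ims=[viewer.grab_frame(n)[:,:,::-1] for n in("top","scene")]
a=cv2.resize(ims[0][145:245,190:310],None,fx=4,fy=4);b=cv2.resize(ims[1][120:220,180:260],None,fx=4,fy=4)
cv2.imwrite('pics/g1.png',np.hstack([a,b]))
E
```

```text
[0.4614 0.2567 0.1109] 2.85 [-1.0058 -0.354  -0.4267]
```

View pics/g1.png

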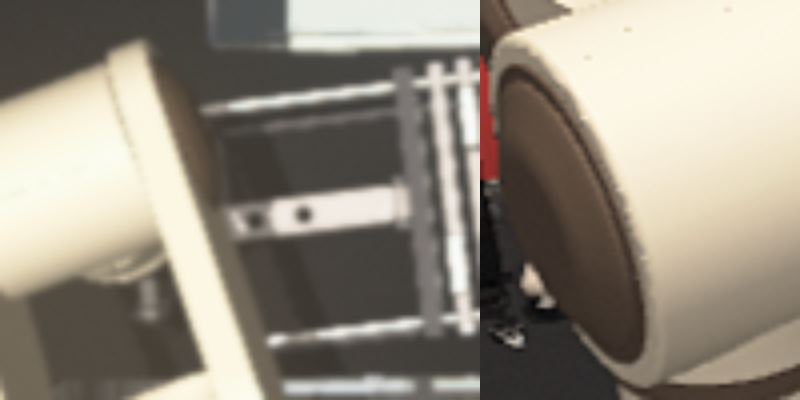

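The wrist hides the grip; the stay and its holes are unmoved at (255,218) and (305,213). Closing now.

arm_command(deltas=[{"linear": [0,0,0],"roll": 0},{"linear": [0,0,0],"roll": 0},{"linear": [0,0,0],"roll": 0},{"linear": [0,0,0],"roll": 0},{"linear": [0,0,0],"roll": 0},{"linear": [0,0,0],"roll": 0},{"linear": [0,0,0],"roll": 0},{"linear": [0,0,0],"roll": 0}], fingers=1)

```text
time: 3.62
eef_pos: [0.4622, 0.2592, 0.1143]
eef_rot: [[-0.109, 0.994, -0.001], [0.994, 0.109, 0.0], [0.0, -0.001, -1.0]]
force: [-6.0, -1.9, 7.1]
grip_width: 0.0227
finger_force: 59.6
```

arm_command(deltas=[{"linear": [-0.0005,0,-0.017],"roll": 0},{"linear": [-0.0017,0,-0.034],"roll": 0},{"linear": [-0.004,0,-0.051],"roll": 0},{"linear": [-0.007,0,-0.068],"roll": 0},{"linear": [-0.011,0,-0.085],"roll": 0},{"linear": [-0.015,0,-0.101],"roll": 0},{"linear": [-0.023,0,-0.124],"roll": 0},{"linear": [-0.023,0,-0.124],"roll": 0},{"linear": [-0.023,0,-0.124],"roll": 0}])

```text
time: 4.37
eef_pos: [0.4636, 0.2475, 0.1772]
eef_rot: [[-0.109, 0.994, -0.0], [0.994, 0.109, 0.001], [0.001, 0.0, -1.0]]
force: [-8.3, -0.0, -0.5]
grip_width: 0.023
finger_force: 59.5
```

arm_command(deltas=[{"linear": [0.02,0,0],"roll": 0},{"linear": [0.04,0,0],"roll": 0},{"linear": [0.06,0,0],"roll": 0},{"linear": [0.08,0,0],"roll": 0},{"linear": [0.1,0,0],"roll": 0},{"linear": [0.12,0,0],"roll": 0},{"linear": [0.14,0,0],"roll": 0},{"linear": [0.14,0,0],"roll": 0},{"linear": [0.14,0,0],"roll": 0}])

```text
time: 5.12
eef_pos: [0.4559, 0.3178, 0.1768]
eef_rot: [[-0.11, 0.994, -0.0], [0.994, 0.11, 0.001], [0.001, -0.0, -1.0]]
force: [-5.9, 0.2, -1.3]
grip_width: 0.0225
finger_force: 59.6
```

```bash
python3 - <<'E'
from h import *
s=ctrl.read_state();print(s['eef_pos'],s['time'],s['force'],s['grip_width'])
im=viewer.grab_frame("top")[:,:,::-1];b=viewer.grab_frame("scene")[:,:,::-1]
cv2.imwrite('pics/g2.png',np.hstack([cv2.resize(im[145:245,190:340],None,fx=4,fy=4),cv2.resize(b[150:250,215:265],None,fx=4,fy=4)]))
E
```

```text
[0.4559 0.3178 0.1768] 5.1167 [-5.8952  0.1746 -1.288 ] 0.022457436684139652
```

View pics/g2.png

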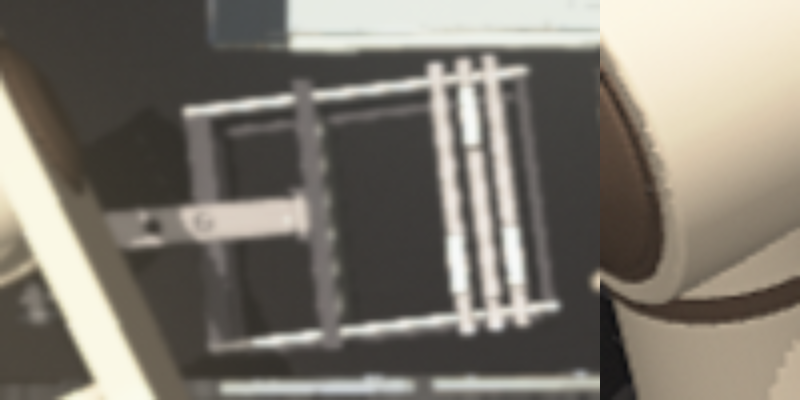

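The follower has slid back to about column 318, and the pin shows in the inner hole at (204,221). Now lowering along the arc.

arm_command(deltas=[{"linear": [0.008,0,0.023],"roll": 0},{"linear": [0.012,0,0.039],"roll": 0},{"linear": [0.016,0,0.056],"roll": 0},{"linear": [0.019,0,0.073],"roll": 0},{"linear": [0.0213,0,0.09],"roll": 0},{"linear": [0.0225,0,0.107],"roll": 0},{"linear": [0.023,0,0.124],"roll": 0},{"linear": [0.023,0,0.125],"roll": 0},{"linear": [0.023,0,0.125],"roll": 0},{"linear": [0.023,0,0.125],"roll": 0}])

```text
time: 6.05
eef_pos: [0.4549, 0.3289, 0.1152]
eef_rot: [[-0.109, 0.994, 0.0], [0.994, 0.109, 0.001], [0.001, 0.0, -1.0]]
force: [-11.0, -0.7, 11.7]
grip_width: 0.0232
finger_force: 60.6
```

arm_command(deltas=[{"linear": [0,0,0.001],"roll": 0},{"linear": [0,0,0.002],"roll": 0},{"linear": [0,0,0.002],"roll": 0}])

```text
time: 6.3
eef_pos: [0.4551, 0.329, 0.1149]
eef_rot: [[-0.109, 0.994, 0.001], [0.994, 0.109, 0.001], [0.001, 0.001, -1.0]]
force: [-12.8, -2.3, 19.1]
grip_width: 0.023
finger_force: 61.6
```

arm_command(deltas=[{"linear": [0,0,0],"roll": 0},{"linear": [0,0,0],"roll": 0},{"linear": [0,0,0],"roll": 0},{"linear": [0,0,0],"roll": 0},{"linear": [0,0,0],"roll": 0},{"linear": [0,0,0],"roll": 0},{"linear": [0,0,-0.05],"roll": 0},{"linear": [0,0,-0.12],"roll": 0},{"linear": [0,0,-0.2],"roll": 0},{"linear": [0,0,-0.26],"roll": 0},{"linear": [0,0,-0.26],"roll": 0}], fingers=0)

```text
time: 7.22
eef_pos: [0.4565, 0.3295, 0.249]
eef_rot: [[-0.109, 0.994, 0.008], [0.994, 0.109, 0.004], [0.003, 0.008, -1.0]]
force: [1.0, 0.5, 0.8]
grip_width: 0.0853
finger_force: 0.0
```

```bash
python3 - <<'E'
from h import *
s=ctrl.read_state();print(s['eef_pos'],s['time'],s['force'],s['grip_width'])
plan([(.375,.0,.26),(.46,-.25,.25)],73.7)
plan([(.375,.0,.26),(.46,-.25,.25)],73.4-180)
E
```

```text
[0.4565 0.3295 0.249 ] 7.2167 [0.9975 0.468  0.7941] 0.08527529378611058
[-0.6372 -0.2337 -0.0259] roll -0.3746
[-1.1528 -0.1194 -0.0067] roll -0.3746
[-0.6372 -0.2337 -0.0259] roll 0.627
[-1.1528 -0.1194 -0.0067] roll 0.627
```

arm_command(deltas=[{"linear": [-0.637,-0.234,-0.02],"roll": 0.627},{"linear": [-0.637,-0.234,-0.02],"roll": 0.627},{"linear": [-0.637,-0.234,-0.02],"roll": 0.627},{"linear": [-0.637,-0.234,-0.02],"roll": 0.627},{"linear": [-0.637,-0.234,-0.02],"roll": 0.627},{"linear": [-0.637,-0.234,-0.02],"roll": 0.627},{"linear": [-0.637,-0.234,-0.02],"roll": 0.627},{"linear": [-0.637,-0.234,-0.02],"roll": 0.627},{"linear": [-0.637,-0.234,-0.02],"roll": 0.627},{"linear": [-0.637,-0.234,-0.02],"roll": 0.627},{"linear": [-0.637,-0.234,-0.02],"roll": 0.627},{"linear": [-0.637,-0.234,-0.02],"roll": 0.627}])

```text
time: 8.22
eef_pos: [0.3734, -0.0012, 0.2524]
eef_rot: [[0.985, 0.173, 0.0], [0.173, -0.985, 0.0], [0.0, 0.0, -1.0]]
force: [1.0, 0.8, 0.3]
grip_width: 0.0857
finger_force: 0.0
```

```bash
python3 - <<'E'
from h import *
s=ctrl.read_state();print(s['eef_pos'],s['time'],s['q'])
im=viewer.grab_frame("top")[:,:,::-1];cv2.imwrite('pics/t2.png',im);cv2.imwrite('pics/s2.png',viewer.grab_frame("scene")[:,:,::-1])
g=cv2.cvtColor(im,cv2.COLOR_BGR2GRAY)
# tab top in HSV: bright and unsaturated
m=((im.min(2)>180)).astype(np.uint8)[170:205,445:470];n,l,st,ce=cv2.connectedComponentsWithStats(m)
for i in range(1,n):print("tab",st[i],ce[i]+[445,170],ray("top",ce[i]+[445,170],.154))
plan([(.48,-.35,.25)],-106.3)
cv2.imwrite('pics/g3.png',np.hstack([cv2.resize(im[145:245,190:340],None,fx=4,fy=4,interpolation=cv2.INTER_CUBIC),cv2.resize(im[155:230,440:470],None,fx=5.34,fy=5.34)[:400]]))
E
```

```text
[ 0.3734 -0.0012  0.2524] 8.2167 [-0.2104 -0.2916  1.8078  0.0001  1.625   1.187 ]
tab [ 7  0  7 26 80] [455.15 184.4 ] [ 0.5019 -0.3723  0.154 ]
tab [ 2 28  4  7 18] [448.6111 201.1111] [ 0.4554 -0.3521  0.154 ]
[0.0866 0.7251 0.0046] roll 0.147
```

View pics/g3.png

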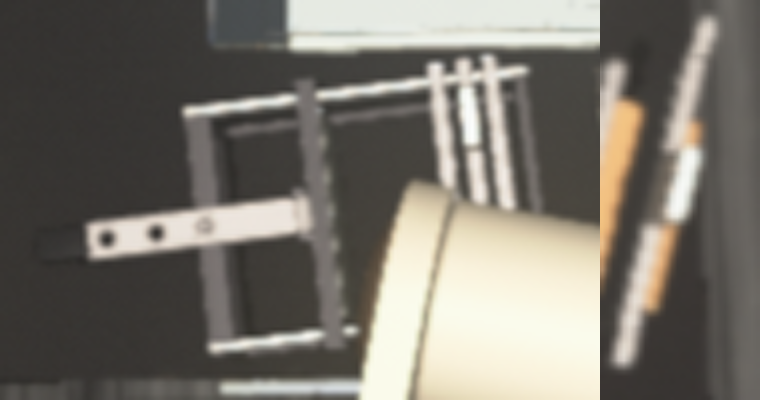

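The stay lies over the pin at its inner hole (205,226), with the other holes at (107,238) and (156,232). The file's tab is at about (685,185) in the crop, which is px (455.4,189.1).

```bash
python3 - <<'E'
from h import *
im=cv2.imread('pics/t2.png')
for th in(200,212,222):
    m=((im.min(2)>th)).astype(np.uint8)[178:203,448:464];n,l,st,ce=cv2.connectedComponentsWithStats(m)
    for i in range(1,n):
        if st[i][4]>12:print(th,st[i],ce[i]+[448,178],ray("top",ce[i]+[448,178],.154))
print(im.min(2)[178:202,450:462])
g=cv2.cvtColor(im,cv2.COLOR_BGR2GRAY)
for c in((107,238),(156,232)):
    x,y=int(190+c[0]/4),int(145+c[1]/4);s=g[y-3:y+4,x-3:x+4].astype(float);w=np.clip(130-s,0,None);yy,xx=np.mgrid[y-3:y+4,x-3:x+4]
    print("hole",ray("top",((xx*w).sum()/w.sum(),(yy*w).sum()/w.sum()),.134))
F=frame();print("expect",F(0,.182,.134),F(0,.147,.134))
E
```

```text
200 [ 5  5  5 13 39] [455.0256 188.8974] [ 0.4893 -0.3714  0.154 ]
212 [ 5  5  5 13 36] [454.9444 189.0556] [ 0.4888 -0.3712  0.154 ]
222 [ 5  5  5 13 32] [455.0938 189.    ] [ 0.489  -0.3716  0.154 ]
[[ 57  70 115 168 200 203 171 129  97  81  76  76]
 [ 58  67 112 176 205 201 168 131 104  86  76  75]
 [ 60  75 120 181 205 191 158 127 104  87  77  76]
 [ 64  92 140 187 199 181 155 129 104  86  78  75]
 [ 64 101 153 181 180 181 191 177 134  95  78  75]
 [ 61  86 119 134 149 204 234 232 184 113  80  75]
 [ 64  77  91  99 142 220 244 242 197 116  80  76]
 [ 70  81  90 107 164 230 246 239 186 108  79  77]
 [ 74  86  94 123 187 237 245 226 156  94  79  78]
 [ 76  86  92 122 193 238 243 210 126  81  79  79]
 [ 77  86  92 137 217 243 242 197 111  77  79  79]
 [ 81  89 105 165 231 246 239 185 101  75  80  79]
 [ 85  92 124 195 240 246 227 155  85  74  80  80]
 [ 86  91 134 217 244 244 210 124  69  73  80  80]
 [ 87  92 143 224 246 243 197 110  62  73  81  79]
 [ 89 106 167 233 246 239 184 100  62  74  81  79]
 [ 92 118 186 236 244 225 154  83  59  74  81  78]
 [ 95 116 170 219 226 187 115  65  59  74  82  79]
 [115 114 130 151 151 118  75  55  60  74  81  79]
 [160 135 119 109  90  68  55  53  60  74  82  79]
 [195 161 129 104  76  58  53  52  59  73  81  78]
 [200 166 131  99  69  55  52  53  59  74  81  79]
 [190 155 126  94  65  54  52  53  58  73  81  79]
 [177 141 114  85  61  54  53  53  59  73  81  80]]
hole [0.4591 0.2981 0.134 ]
hole [0.4625 0.263  0.134 ]
expect [0.4585 0.297  0.134 ] [0.4623 0.2622 0.134 ]
```

arm_command(deltas=[{"linear": [0.087,0.725,0.004],"roll": 0.147},{"linear": [0.087,0.725,0.004],"roll": 0.147},{"linear": [0.087,0.725,0.004],"roll": 0.147},{"linear": [0.087,0.725,0.004],"roll": 0.147},{"linear": [0.087,0.725,0.004],"roll": 0.147},{"linear": [0.087,0.725,0.004],"roll": 0.147},{"linear": [0.087,0.725,0.004],"roll": 0.147},{"linear": [0.087,0.725,0.004],"roll": 0.147},{"linear": [0.087,0.725,0.004],"roll": 0.147},{"linear": [0.087,0.725,0.004],"roll": 0.147},{"linear": [0.087,0.725,0.004],"roll": 0.147},{"linear": [0.087,0.725,0.004],"roll": 0.147}])

```text
time: 9.32
eef_pos: [0.4814, -0.349, 0.2499]
eef_rot: [[0.962, -0.274, -0.001], [-0.274, -0.962, 0.001], [-0.001, -0.001, -1.0]]
force: [0.0, -0.1, 0.1]
grip_width: 0.0853
finger_force: 0.0
```

```bash
python3 - <<'E'
from h import *
s=ctrl.read_state();print(s['eef_pos'],s['time'],s['q'])
plan([(.489,-.372,.20),(.489,-.372,.137-.0187)],-106.4)
E
```

```text
[ 0.4814 -0.349   0.2499] 9.3167 [-0.7569  0.1867  1.358   0.0002  1.5978  1.0916]
[0.0274 0.0402 0.0998] roll 0.0027
[0.0275 0.0403 0.2632] roll 0.0027
```

arm_command(deltas=[{"linear": [0.0275,0.04,0.0],"roll": 0.003},{"linear": [0.0275,0.04,0.06],"roll": 0.003},{"linear": [0.0275,0.04,0.1],"roll": 0.003},{"linear": [0.0275,0.04,0.1],"roll": 0.003},{"linear": [0.0275,0.04,0.1],"roll": 0.003},{"linear": [0.0275,0.04,0.15],"roll": 0.003},{"linear": [0.0275,0.04,0.2],"roll": 0.003},{"linear": [0.0275,0.04,0.24],"roll": 0.003},{"linear": [0.0275,0.04,0.262],"roll": 0.003},{"linear": [0.0275,0.04,0.262],"roll": 0.003},{"linear": [0.0275,0.04,0.262],"roll": 0.003}], fingers=0.65)

```text
time: 10.23
eef_pos: [0.4896, -0.3725, 0.1209]
eef_rot: [[0.958, -0.286, 0.001], [-0.286, -0.958, -0.001], [0.001, 0.001, -1.0]]
force: [0.7, -1.1, 0.2]
grip_width: 0.0299
finger_force: 0.0
```

arm_command(deltas=[{"linear": [0,0,0],"roll": 0},{"linear": [0,0,0],"roll": 0},{"linear": [0,0,0],"roll": 0},{"linear": [0,0,0],"roll": 0},{"linear": [0,0,0],"roll": 0},{"linear": [0,0,0],"roll": 0}], fingers=1)

```text
time: 10.73
eef_pos: [0.4898, -0.373, 0.1213]
eef_rot: [[0.958, -0.286, 0.002], [-0.286, -0.958, -0.002], [0.003, 0.001, -1.0]]
force: [-0.5, 0.8, 7.1]
grip_width: 0.0094
finger_force: 59.9
```

arm_command(deltas=[{"linear": [0,0,-0.02],"roll": 0},{"linear": [0,0,-0.05],"roll": 0},{"linear": [0,0,-0.09],"roll": 0},{"linear": [0,0,-0.14],"roll": 0},{"linear": [0,0,-0.2],"roll": 0},{"linear": [0,0,-0.26],"roll": 0},{"linear": [0,0,-0.32],"roll": 0},{"linear": [0,0,-0.36],"roll": 0},{"linear": [0,0,-0.36],"roll": 0},{"linear": [0,0,-0.36],"roll": 0}])

```text
time: 11.57
eef_pos: [0.4892, -0.3726, 0.3011]
eef_rot: [[0.958, -0.286, 0.002], [-0.286, -0.958, -0.002], [0.002, 0.001, -1.0]]
force: [1.5, -0.8, -2.6]
grip_width: 0.0093
finger_force: 58.6
```

```bash
python3 - <<'E'
from h import *
s=ctrl.read_state();print(s['eef_pos'],s['time'],s['q'],s['force'],s['grip_width'])
F=frame();R=np.array([[np.cos(np.radians(6.15)),-np.sin(np.radians(6.15))],[np.sin(np.radians(6.15)),np.cos(np.radians(6.15))]])
for p in((298.75,161.25),(306.2,227)):
    w=ray("top",p,.128)[:2];print("hung_c bar end frame",R.T@(w-[.478,.116]))
plan([F(0,-.013,.30)],6.15-90)
im=viewer.grab_frame("top")[:,:,::-1];cv2.imwrite('pics/t3.png',im);b=viewer.grab_frame("scene")[:,:,::-1];cv2.imwrite('pics/s3.png',b)
E
```

```text
[ 0.4892 -0.3726  0.3011] 11.5667 [-0.7761  0.2211  1.2153  0.      1.7026  1.085 ] [ 1.473  -0.7831 -2.5858] 0.009345552375275614
hung_c bar end frame [ 0.0951 -0.0628]
hung_c bar end frame [-0.094  -0.0613]
[-0.2911 -0.9059  0.0005] roll -0.1266
```

arm_command(deltas=[{"linear": [-0.291,-0.902,0.0],"roll": -0.1266},{"linear": [-0.291,-0.902,0.0],"roll": -0.1266},{"linear": [-0.291,-0.902,0.0],"roll": -0.1266},{"linear": [-0.291,-0.902,0.0],"roll": -0.1266},{"linear": [-0.291,-0.902,0.0],"roll": -0.1266},{"linear": [-0.291,-0.902,0.0],"roll": -0.1266},{"linear": [-0.291,-0.902,0.0],"roll": -0.1266},{"linear": [-0.291,-0.902,0.0],"roll": -0.1266},{"linear": [-0.291,-0.902,0.0],"roll": -0.1266},{"linear": [-0.291,-0.902,0.0],"roll": -0.1266},{"linear": [-0.291,-0.902,0.0],"roll": -0.1266},{"linear": [-0.291,-0.902,0.0],"roll": -0.1266},{"linear": [-0.291,-0.902,0.0],"roll": -0.1266},{"linear": [-0.291,-0.902,0.0],"roll": -0.1266},{"linear": [-0.291,-0.902,0.0],"roll": -0.1266},{"linear": [-0.291,-0.902,0.0],"roll": -0.1266}])

```text
time: 13.0
eef_pos: [0.4788, 0.1005, 0.2989]
eef_rot: [[0.994, 0.106, -0.001], [0.106, -0.994, -0.0], [-0.001, 0.0, -1.0]]
force: [0.8, 0.1, -2.1]
grip_width: 0.0089
finger_force: 59.5
```

```bash
python3 - <<'E'
from h import *
s=ctrl.read_state();print(s['eef_pos'],s['time'],s['force'],s['grip_width'])
F=frame();plan([F(0,-.015,.23),F(0,-.015,.17),F(0,-.015,.1343)],6.15-90)
im=viewer.grab_frame("top")[:,:,::-1];cv2.imwrite('pics/t4.png',im);b=viewer.grab_frame("scene")[:,:,::-1];cv2.imwrite('pics/s4.png',b)
print("proj",[ [proj(n,F(x,-.015,.30-.1213+.114)).round(1) for x in(-.097,.097)] for n in("top","scene")])
cv2.imwrite('pics/g4.png',np.vstack([np.hstack([cv2.resize(im[120:250,225:345],None,fx=3,fy=3),cv2.resize(b[80:210,200:340],None,fx=3,fy=3)])]))
E
```

```text
[0.4788 0.1005 0.2989] 13.0 [ 0.8401  0.127  -2.1216] 0.008924993981268304
[ 0.0019 -0.0011  0.1378] roll -0.0004
[ 0.002  -0.0011  0.2578] roll -0.0004
[ 0.002  -0.0011  0.3292] roll -0.0004
proj [[array([285.6, 227.9]), array([276.6, 151.1])], [array([281.6, 174.2]), array([261.7, 139.2])]]
```

View pics/g4.png

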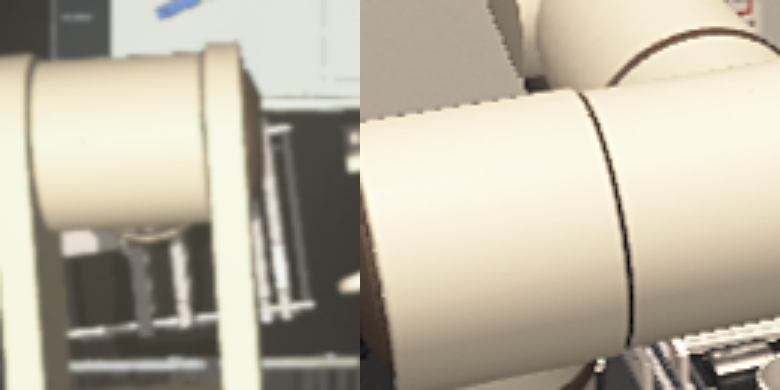

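The held file's near hook ends at px (286,228), where I predicted (285.6,227.9). Refining that end position now.

```bash
python3 - <<'E'
from h import *
g=cv2.cvtColor(cv2.imread('pics/t4.png'),cv2.COLOR_BGR2GRAY).astype(int)
print(g[218:234,279:293])
# same kind of end on the reference file hung_c in t2? use t0
g=cv2.cvtColor(cv2.imread('pics/top0.png'),cv2.COLOR_BGR2GRAY).astype(int); print(g[220:234,300:312])
F=frame();print(proj("top",F(-.097,-.0625,.128)),proj("top",F(.097,-.0625,.128)))
E
```

```text
[[ 68  69  69  82 134 198 224 222 176 112  78  67  63  64]
 [ 67  69  69  75 119 183 214 216 172 112  79  68  62  62]
 [ 69  68  69  71 100 155 188 196 161 108  77  67  63  63]
 [ 69  69  68  71 105 169 204 207 170 112  74  64  61  64]
 [ 70  69  68  71 108 177 215 217 184 125  77  61  60  64]
 [ 69  67  68  69  98 161 207 220 201 145  86  63  65  69]
 [ 68  66  69  71  93 148 202 222 214 162 104  96 121 136]
 [ 79  88 106 125 138 159 201 223 221 178 137 152 195 216]
 [151 164 188 213 217 206 215 226 225 188 152 161 189 195]
 [216 219 224 227 218 198 214 227 223 178 132 128 140 140]
 [162 164 168 167 157 155 192 205 185 142 106 100 103 105]
 [ 94 101 107 108 107 114 134 135 119  94  80  78  79  80]
 [ 72  77  78  79  79  82  83  79  75  71  68  68  68  68]
 [ 68  69  69  69  69  69  69  68  67  67  67  67  67  67]
 [ 67  68  67  67  67  67  67  68  67  67  67  66  66  65]
 [ 66  66  66  66  66  66  66  66  66  66  65  63  61  61]]
[[ 88  69  61 104 179 214 203 149  86  59  84 142]
 [ 86  67  60  99 172 212 211 159  91  64  78 129]
 [ 87  70  68  95 155 202 212 171 132 130 136 152]
 [112 123 137 148 171 202 212 189 189 203 201 188]
 [151 187 205 206 200 210 213 190 174 171 161 156]
 [129 150 159 156 161 196 214 198 158 127 111 128]
 [ 96  91  91  95 126 189 221 217 170 111  84 114]
 [ 88  69  61  66 106 175 214 216 166  98  65  79]
 [ 85  65  55  56  77 119 144 143 111  71  57  58]
 [ 67  59  55  55  60  69  75  73  64  57  56  55]
 [ 56  56  55  56  56  56  57  57  56  56  55  55]
 [ 55  55  56  55  55  56  55  56  57  56  55  55]
 [ 55  55  55  55  55  55  56  55  55  56  56  56]
 [ 55  56  56  55  56  56  56  55  56  55  56  56]]
[306.7534 227.9907] [298.5825 160.6122]
```

arm_command(deltas=[{"linear": [0.0044,-0.001,0.0],"roll": 0},{"linear": [0.0044,-0.001,0.03],"roll": 0},{"linear": [0.0044,-0.001,0.07],"roll": 0},{"linear": [0.0044,-0.001,0.11],"roll": 0},{"linear": [0.0044,-0.001,0.15],"roll": 0},{"linear": [0.0044,-0.001,0.19],"roll": 0},{"linear": [0.0044,-0.001,0.22],"roll": 0},{"linear": [0.0044,-0.001,0.25],"roll": 0},{"linear": [0.0044,-0.001,0.27],"roll": 0},{"linear": [0.0044,-0.001,0.28],"roll": 0},{"linear": [0.0044,-0.001,0.28],"roll": 0},{"linear": [0.0044,-0.001,0.28],"roll": 0}])

```text
time: 14.1
eef_pos: [0.4812, 0.102, 0.1599]
eef_rot: [[0.994, 0.107, 0.0], [0.107, -0.994, 0.0], [0.0, -0.0, -1.0]]
force: [0.4, -0.1, -2.2]
grip_width: 0.0093
finger_force: 59.6
```

arm_command(deltas=[{"linear": [0,0,0.008],"roll": 0},{"linear": [0,0,0.016],"roll": 0},{"linear": [0,0,0.024],"roll": 0},{"linear": [0,0,0.032],"roll": 0},{"linear": [0,0,0.04],"roll": 0},{"linear": [0,0,0.04],"roll": 0},{"linear": [0,0,0.04],"roll": 0}])

```text
time: 14.68
eef_pos: [0.4808, 0.1021, 0.1391]
eef_rot: [[0.994, 0.107, -0.0], [0.107, -0.994, 0.0], [-0.0, -0.0, -1.0]]
force: [-0.3, -0.4, -1.8]
grip_width: 0.0093
finger_force: 59.6
```

```bash
python3 - <<'E'
from h import *
s=ctrl.read_state();print(s['eef_pos'],s['time'],s['force'],s['torque'],s['grip_width'])
F=frame();plan([F(0,-.015,.1343)],6.15-90)
E
```

```text
[0.4808 0.1021 0.1391] 14.6833 [-0.3019 -0.4405 -1.7723] [ 0.0334  0.0279 -0.0114] 0.00932310521677001
[-0.0027  0.0017  0.0096] roll 0.0
```

arm_command(deltas=[{"linear": [0,0,0.003],"roll": 0},{"linear": [0,0,0.006],"roll": 0},{"linear": [0,0,0.009],"roll": 0},{"linear": [0,0,0.011],"roll": 0},{"linear": [0,0,0.011],"roll": 0},{"linear": [0,0,0.011],"roll": 0}])

```text
time: 15.18
eef_pos: [0.4809, 0.1021, 0.1343]
eef_rot: [[0.994, 0.107, 0.0], [0.107, -0.994, 0.0], [0.0, -0.0, -1.0]]
force: [-2.1, -0.5, 5.4]
grip_width: 0.009
finger_force: 60.8
```

Contact came at the expected height, with 7.6 N up. Opening the fingers partway and withdrawing.

arm_command(deltas=[{"linear": [0,0,0],"roll": 0},{"linear": [0,0,0],"roll": 0},{"linear": [0,0,0],"roll": 0},{"linear": [0,0,0],"roll": 0},{"linear": [0,0,0],"roll": 0},{"linear": [0,0,-0.04],"roll": 0},{"linear": [0,0,-0.1],"roll": 0},{"linear": [0,0,-0.17],"roll": 0},{"linear": [0,0,-0.24],"roll": 0},{"linear": [-0.1,0.2,-0.26],"roll": 0},{"linear": [-0.2,0.5,-0.26],"roll": 0},{"linear": [-0.2,0.8,-0.26],"roll": 0},{"linear": [-0.2,0.8,-0.26],"roll": 0},{"linear": [-0.2,0.8,-0.26],"roll": 0},{"linear": [-0.2,0.8,-0.26],"roll": 0},{"linear": [-0.2,0.8,-0.26],"roll": 0},{"linear": [-0.2,0.8,-0.26],"roll": 0},{"linear": [-0.2,0.8,-0.26],"roll": 0},{"linear": [-0.2,0.8,-0.26],"roll": 0}], fingers=0.65)

```text
time: 16.77
eef_pos: [0.4236, -0.3087, 0.2638]
eef_rot: [[0.994, 0.107, 0.0], [0.107, -0.994, -0.0], [0.0, 0.0, -1.0]]
force: [1.4, -0.9, 0.2]
grip_width: 0.0295
finger_force: 0.0
```

```bash
python3 - <<'E'
from h import *
s=ctrl.read_state();print(s['eef_pos'],s['time'],s['force'],s['grip_width'])
im=viewer.grab_frame("top")[:,:,::-1];b=viewer.grab_frame("scene")[:,:,::-1]
cv2.imwrite('pics/g5.png',np.hstack([cv2.resize(im[145:245,215:345],None,fx=3.5,fy=3.5,interpolation=cv2.INTER_CUBIC),cv2.resize(b[150:250,215:305],None,fx=3.5,fy=3.5,interpolation=cv2.INTER_CUBIC)]))
g=cv2.cvtColor(np.ascontiguousarray(im),cv2.COLOR_BGR2GRAY);print(g[158:166,279:286]);
F=frame()
for y in(-.015,-.0135):print(proj("top",F(-.097,y,.128)),proj("top",F(.097,y,.128)),proj("top",F(0,y,.167)))
E
```

```text
[ 0.4236 -0.3087  0.2638] 16.7667 [ 1.4093 -0.9155  0.2059] 0.029468609791150048
[[ 85  72  69  68  69  69  69]
 [ 62  60  60  60  60  61  61]
 [ 60  59  60  60  61  61  61]
 [ 59  60  64  71  76  72  63]
 [ 60  73 102 123 130 106  73]
 [ 61  97 158 187 184 141  85]
 [ 60 101 168 203 201 154  92]
 [ 67  95 153 195 204 168 136]]
[290.0324 230.0683] [282.0946 162.6447] [284.9778 194.6325]
[289.5042 230.1339] [281.5738 162.7089] [284.4377 194.6993]
```

View pics/g5.png

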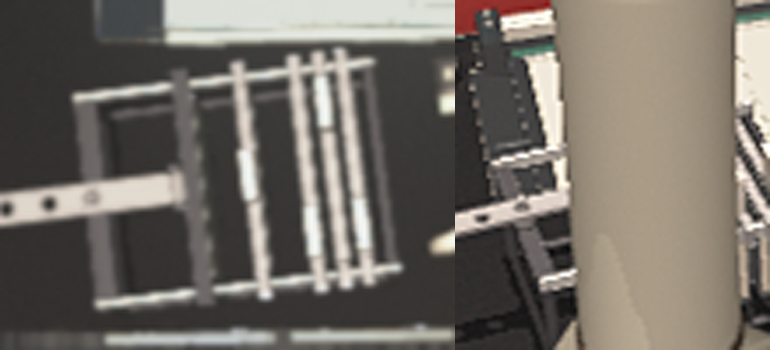

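The file hangs square across both rails, from (238,62) to (265,296), with its central tab at (248,175). The follower is back, the stay lies level with its inner hole on the pin, and nothing else has moved. Handing in.

```bash
python3 -c "
from plant import close_job
print(close_job())"
```

```text
the job is handed in; nothing more can be done
None
```

The job is handed in: the stay's hole nearest the follower is down over the pin, and the file hangs squarely by both hooks between the last hanging file and the follower, at about 17 s of the 67 s allowed.

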